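# Gather one phone's parts into its job tray

### The arm

A 6-joint arm with a two-finger parallel gripper is mounted at the origin on the work surface. World frame = base frame: x ahead of the robot, y to its left, z up, the work surface at z = 0. Lengths are in m, angles in degrees, forces in N, time in s.
With the tool pointing down it reaches from about 0.35 to 0.725 m from the base axis. Payload 6 kg.
Tool frame: the origin (TCP) lies at the centre of the arm's flange, where the gripper is bolted on; the fingertips stand 173 mm ahead of it and the grasp point (between the pads) lies 155 mm ahead of it (grip_point_offset is the distance from the TCP to the grasp point, in m); z points along the fingers, y is the line along which they close (so a half turn about z gives the same grasp; the last joint's range is limited). The gripper opens to 85 mm and grips with 20 to 120 N. Pads are 22 mm wide; open, the fingers measure 114 mm over their backs; the gripper's body (76 mm by 85 mm) begins 54 mm behind the grasp point. The pads swing forward as they close: fully open they stand 13 mm farther back than shut.
Start: joints at [-47.229, 2.303, 4.859, 0, -92.561, -19.12], TCP at [0.241, -0.55, 0.405] pointing down, gripper open.
Joint ranges: [-146.85, 146.85], [-73.84, 115.35], [-62.03, 85.46], [-188.31, 113.3], [-161.28, -10.13], [-171.36, 171.36]. Speed limits (degrees/s): [147.25, 147.25, 172.46, 180, 180, 180].

### API

Orientations are given as a 3x3 rotation matrix whose columns are the frame's x, y, z axes.
In Python, from workcell import * gives the robot as it stands.
- The arm moves only by the tool drive_tool, never from a script. Its argument "plan" is a list of rows, each an object with "slide": the shift along the tool's x, y, z each as a share of 0.03 m, from -1 to 1, a list of three; "twist": the turn, a rotation vector about the tool's x, y, z each as a share of 0.08 rad, from -1 to 1, a list of three; "grip": the closure, from -1 (fully open) to 1 (shut). A call has 1 to 20 rows; each row shifts and turns the commanded pose from where the row before left it, along the tool's axes as they then stand; what a row does not reach is not made up. A row lasts 1/10 s, in which the tool goes at most 50 mm and 8.59 degrees, less where a joint would pass 70% of its speed; a pose out of reach is approached as far as the arm can. A call with a number of a shift or a turn outside -1 to 1 is refused whole. A call with a gripper value outside its range is refused whole. The fingers move at their own pace and stop on an object; the grip force is fixed at half the most. Time passes only in rows, so rows that do not move let the fingers close. It gives the time, the measured TCP pose, the force, the opening and the grip force at its end, in the units of the state.
- state(): the state, without advancing time (a new reading comes with each control period).
- snapshot(name): name is "scene" or "top" or "wrist"; returns a dict with "img" (480x640x3 uint8, red, green, blue), "fovy" (degrees; the focal length in pixels is half the picture's height over the tangent of half this angle, whatever the lens; pixels are square), "cx", "cy" (the principal point, pixels), "view" (4x4, takes a point from world to camera coordinates). Camera axes: x right, y down, z forward; pixel columns grow to the right and rows downward; lengths in m; the calibration is good to about 2 mm. The wrist camera is an equidistant fisheye: a pixel r from the principal point sees the ray r / f radians off the axis. A picture is of the moment at which its call begins. There is no depth.
- job_done(): hands the job in; it is judged then, once.
The state is a dict: "time": time; "q": joint angles; "joint_velocities": joint speeds; "tau": joint torques, N m; "position": TCP position; "eef_rot": TCP orientation; "ft_force": force on the tool from outside, world axes, zero at the start; "torque": the same for the moment, N m; "finger_gap": finger opening in m; "gripper_force": force on a finger pad.
Only numpy, scipy, OpenCV 4.12 (cv2) and the standard library are available. Lean on these libraries where they do the work, as an engineer would, in place of code of your own. Each camera call takes 0.05 s, during which the arm holds its last target. There are 200 camera calls.

### The job

A phone has been taken apart on the mat: put its battery (the shorter one), main board, loudspeaker module and three-lens camera into the blue job tray, each lying flat in the recess cut to its own outline, and set them down rather than dropping them. The longer battery and the single-lens camera belong to another phone: leave them where they lie.

Things in the scene. Friction and masses are not known exactly. Their poses are not given: they have to be found in the camera images.
- battery_mid (a point): The phone's battery: flat black slab with a grey label patch, 96 x 40 x 6 mm, about 55 g. Point: its centre, 3 mm above its underside. x along its length, y across its width, z up. Starts flat on the mat, whose top is 2 mm above the bench. Grip it across its 40 mm width.
- board_mid (a point): The phone's main board: narrow dark green strip with steel shield cans, 80 x 26 x 6 mm, about 25 g. Point: its centre, 3 mm above its underside. x along its length, y across its width, z up. Starts flat on the mat, whose top is 2 mm above the bench. Grip it across its 26 mm width.
- speaker_mid (a point): The phone's loudspeaker module: small oblong black plastic box with a grille on top, 44 x 20 x 7 mm, about 15 g. Point: its centre, 3.5 mm above its underside. x along its length, y across its width, z up. Starts flat on the mat, whose top is 2 mm above the bench. Grip it across its 20 mm width.
- camera_mid (a point): The phone's triple camera: nearly square steel frame with three round black lenses, 38 x 36 x 7 mm, the lenses standing 2.5 mm above the frame, about 20 g. Point: centre of the frame, 3.5 mm above its underside. x along its length, y across its width, z up. Starts flat on the mat, whose top is 2 mm above the bench. Grip it across its 36 mm width.
- battery_long_mid (a point): Look-alike to be left: the other phone's longer and wider battery, black slab with a grey label patch, 120 x 48 x 6 mm. Point: its centre, 3 mm above its underside. x along its length, y across its width, z up. Starts flat on the mat, whose top is 2 mm above the bench.
- camera_single_mid (a point): Look-alike to be left: the other phone's single camera, small square steel frame with one round black lens, 24 x 24 x 7 mm, the lens 2.5 mm more. Point: centre of the frame, 3.5 mm above its underside. x along its length, y across its width, z up. Starts flat on the mat, whose top is 2 mm above the bench.
- nest_battery: Nest for battery: the large long recess. Fixed grey block, 124 x 70 x 8 mm high, one of four set two by two in the blue tray (rim no higher). Black-floored recess in its middle, 116 x 58 mm, 5 mm deep (9 mm or more spare each side of the part: no room for fingers, so release with the tips just above the rim). Origin: centre of its underside, 5 mm above the bench; recess floor at +3 mm; x along the recess, z up.
- nest_board: Nest for main board: the long narrow recess. Fixed grey block, 124 x 70 x 8 mm high, one of four set two by two in the blue tray (rim no higher). Black-floored recess in its middle, 100 x 44 mm, 5 mm deep (9 mm or more spare each side of the part: no room for fingers, so release with the tips just above the rim). Origin: centre of its underside, 5 mm above the bench; recess floor at +3 mm; x along the recess, z up.
- nest_speaker: Nest for loudspeaker: the small oblong recess. Fixed grey block, 124 x 70 x 8 mm high, one of four set two by two in the blue tray (rim no higher). Black-floored recess in its middle, 62 x 38 mm, 5 mm deep (9 mm or more spare each side of the part: no room for fingers, so release with the tips just above the rim). Origin: centre of its underside, 5 mm above the bench; recess floor at +3 mm; x along the recess, z up.
- nest_camera: Nest for triple camera: the nearly square recess. Fixed grey block, 124 x 70 x 8 mm high, one of four set two by two in the blue tray (rim no higher). Black-floored recess in its middle, 58 x 56 mm, 5 mm deep (9 mm or more spare each side of the part: no room for fingers, so release with the tips just above the rim). Origin: centre of its underside, 5 mm above the bench; recess floor at +3 mm; x along the recess, z up.
There are look-alikes about, which are no part of the job. Several things look just like the part that bears speaker_mid: the one meant starts farthest to the robot's right.

How it is judged (in metres and radians):
At the end, for the whole second after the job is handed in: Battery, main board, loudspeaker and triple camera each lie flat (within 0.07 rad) on the floor of their own recess (at most about 2 mm above it), centre within 16 mm of its centre, released; the long battery and single camera are within 20 mm of where they started (horizontal distance between battery_mid and nest_battery below 0.016 m and z of battery_mid in the frame of nest_battery below 0.0082 m and angle between each of battery_mid, board_mid, speaker_mid, camera_mid's own z axis and vertical below 0.07 rad and horizontal distance between board_mid and nest_board below 0.016 m and z of board_mid in the frame of nest_board below 0.0082 m and horizontal distance between speaker_mid and nest_speaker below 0.016 m and z of speaker_mid in the frame of nest_speaker below 0.0087 m and horizontal distance between camera_mid and nest_camera below 0.016 m and z of camera_mid in the frame of nest_camera below 0.0087 m and distance of each of battery_long_mid, camera_single_mid from where it was at the start of the episode below 0.02 m); the robot touches nothing.
It fails at once if the battery is let go (or slips from the fingers) more than about 60 mm above the bench (height (world z) of battery_mid above 0.06 m and contact force between battery and the fingers below 0.01 N).
It fails at once if the board is let go (or slips from the fingers) more than about 60 mm above the bench (height (world z) of board_mid above 0.06 m and contact force between board and the fingers below 0.01 N).
It fails at once if the speaker is let go (or slips from the fingers) more than about 60 mm above the bench (height (world z) of speaker_mid above 0.06 m and contact force between speaker and the fingers below 0.01 N).
It fails at once if the camera is let go (or slips from the fingers) more than about 60 mm above the bench (height (world z) of camera_mid above 0.06 m and contact force between camera and the fingers below 0.01 N).
It also fails if it takes over 120 s, if anything falls off the work surface, if the arm or the gripper's body presses on something with over 40 N, if the wrist force passes 120 N, or if a joint passes its speed limit or range.

## Working session

There is one attempt and no reset: what is moved stays moved. The work goes in short steps, Python scripts to look and compute and a tool call to move; the robot and the scene stay as the last step left them, time stands still between calls to the robot, and variables do not carry over. Pictures are saved under pics/ and viewed, at most 14 in all, crops included, and the job is handed in when it is done.

Besides the shell and the picture viewer there is one more tool, called after "Call:" as name([rows], argument=value, ...), one row to a line, values as JSON. drive_tool: Moves the arm, as the interface text tells. Its arguments: {"type":"object","properties":{"plan":{"type":"array"}},"required":["plan"]}

```bash
mkdir -p pics && python3 - <<'E'
from workcell import *
import cv2,numpy as np
for n in("top","scene"):
    s=snapshot(n);cv2.imwrite(f"pics/{n}0.png",s["img"][...,::-1]);print(n,s["fovy"],s["cx"],s["cy"],np.round(s["view"],3).tolist())
st=state();print({k:np.round(v,3).tolist() for k,v in st.items()})
E
```

```text
top 56.86801630961475 322.8946191708666 243.86741017445513 [[0.017, -1.0, -0.009, -0.049], [-0.981, -0.015, -0.195, 0.582], [0.195, 0.012, -0.981, 0.828], [0.0, 0.0, 0.0, 1.0]]
scene 49.232618679484396 320.3215693746723 233.11743179966962 [[-0.104, 0.994, -0.01, 0.102], [0.701, 0.066, -0.71, -0.358], [-0.706, -0.081, -0.704, 1.379], [0.0, 0.0, 0.0, 1.0]]
{'time': 0.1, 'q': [-47.227, 2.336, 4.808, -0.024, -92.559, -19.119], 'joint_velocities': [-0.025, 0.007, 0.193, 0.038, 0.038, 0.034], 'tau': [-0.005, -36.934, 34.828, 6.952, -0.005, 0.0], 'position': [0.241, -0.55, 0.404], 'eef_rot': [[-0.916, -0.401, -0.001], [-0.401, 0.916, 0.001], [0.0, 0.002, -1.0]], 'ft_force': [-0.566, -0.359, -0.074], 'torque': [0.005, 0.02, -0.034], 'gripper_force': 0.0, 'finger_gap': 0.085}
```

View pics/top0.png

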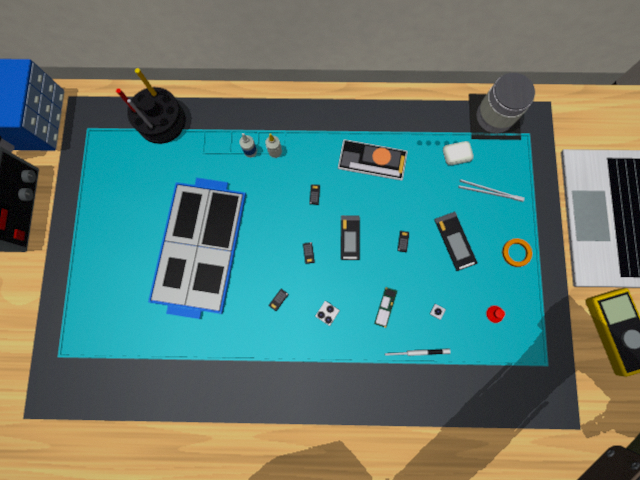

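View pics/scene0.png

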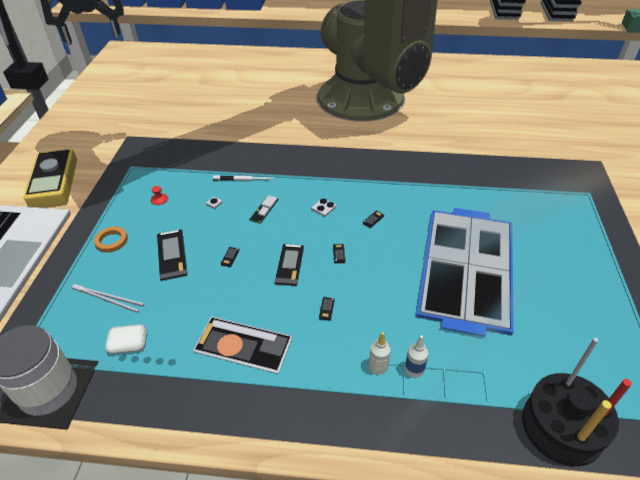

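The top view shows the tray at left, around (198,246), and four speakers at (315,194), (308,253), (279,300) and (403,241). The last is rightmost, so it is the one to move. The short battery is at (350,238), the long one at (456,242), the board at (386,307), the triple camera at (327,313) and the single camera at (438,312).

```bash
cat > h.py <<'E'
from workcell import *
import cv2,numpy as np
def ray(s,p,z):
    f=240/np.tan(np.radians(s["fovy"]/2)); V=np.array(s["view"]);R=V[:3,:3];c=-R.T@V[:3,3]
    d=np.c_[(np.atleast_2d(p)-[s["cx"],s["cy"]])/f,np.ones(len(np.atleast_2d(p)))]@R
    return c+d*((z-c[2])/d[:,2])[:,None]
def rects(s,mask,z,amin=60):
    for c in cv2.findContours(mask,cv2.RETR_EXTERNAL,cv2.CHAIN_APPROX_NONE)[0]:
        if cv2.contourArea(c)<amin: continue
        w=ray(s,c[:,0].astype(float),z)[:,:2]
        (x,y),(a,b),t=cv2.minAreaRect((w*1000).astype(np.float32))
        if a<b:a,b,t=b,a,t+90
        yield c[:,0].mean(0).round(),np.round([x,y,a,b,(t+90)%180-90],1)
def masks(s):
    hsv=cv2.cvtColor(s["img"],cv2.COLOR_RGB2HSV);h,sa,v=cv2.split(hsv)
    mat=((h>80)&(h<100)&(sa>120)&(v>40)).astype(np.uint8)*255
    return 255-mat,(v<70).astype(np.uint8)*255
E
python3 - <<'E'
from h import *
s=snapshot("top");m,d=masks(s)
roi=np.zeros_like(m);roi[140:345,90:530]=255
for p,r in rects(s,m&roi,.007):print(p,r)
print("nests")
roi[:]=0;roi[175:320,145:250]=255
for p,r in rects(s,d&roi,.0105):print(p,r)
E
```

```text
[495. 314.] [ 453.7 -392.    35.9   35.7   43.8]
[437. 311.] [ 456.  -275.7   25.4   25.   -27.9]
[327. 313.] [449.3 -50.   39.   37.2 -32.3]
[278. 299.] [474.9  51.   42.3  18.4 -35.2]
[385. 307.] [ 463.2 -169.5   79.4   24.3  -16.9]
[308. 253.] [574.3  -8.6  43.4  18.    8.5]
[517. 252.] [ 582.4 -443.2   60.8   56.3   -4.2]
[403. 241.] [ 601.6 -208.    42.4   18.4   -9.6]
[350. 237.] [ 6.092e+02 -9.640e+01  9.540e+01  3.850e+01  5.000e-01]
[455. 241.] [ 604.6 -318.4  118.8   47.1   21.1]
[314. 194.] [702.  -18.6  42.9  18.   -2.5]
[486. 190.] [ 715.4 -400.8  141.1   18.9   75.9]
[197. 248.] [585.3 225.6 298.  157.   -7.9]
[458. 153.] [ 801.9 -331.6   63.4   48.3  -77.4]
[372. 159.] [ 784.  -144.1  144.6   71.5   79.7]
[273. 147.] [807.8  74.1  44.7  31.7  13.8]
[248. 147.] [807.8 130.4  45.5  31.5  19.9]
nests
[208. 278.] [516.8 198.5  55.6  53.2  -7.8]
[174. 273.] [526.7 269.9  59.8  35.5  -8.1]
[220. 220.] [642.  181.2 113.4  55.4  -7.8]
[187. 215.] [651.9 252.6  97.4  41.5  -7.9]
```

All six parts and all four recesses came out within about 3 mm of their stated sizes, so I'm working from these positions. Next is a helper that converts targets into move units.

```bash
cat > g.py <<'E'
import sys
from h import *
from scipy.spatial.transform import Rotation as Ro
# usage: g.py x y z part_yaw (mm, deg); prints tool twist (units) and then slide (units) after the twist
x,y,z,t=map(float,sys.argv[1:5]);st=state();R=np.array(st["eef_rot"]);p=np.array(st["position"])
th=np.radians(t+90);Y=np.array([np.cos(th),np.sin(th),0]);Z=np.array([0,0,-1.])
best=min((np.c_[np.cross(s*Y,Z),s*Y,Z] for s in(1,-1)),key=lambda T:Ro.from_matrix(R.T@T).magnitude())
w=Ro.from_matrix(R.T@best).as_rotvec()/.08
print("twist",w.round(2),"slide",(best.T@(np.array([x,y,z])/1000-p)/.03).round(2),"gap",round(float(st["finger_gap"]),4),"pos",p.round(4),"F",np.round(st["ft_force"],1),"t",st["time"],"q",np.round(st["q"],0))
E
python3 g.py 609 -96 230 0.5
```

```text
twist [ 0.02 -0.01  5.05] slide [-12.41  15.01   5.8 ] gap 0.0857 pos [ 0.2408 -0.5496  0.4039] F [ 0.2 -0.6 -0.7] t 0.15 q [-47.   2.   5.  -0. -93. -19.]
```

Call:
drive_tool([
  {"slide": [0,0,0],"twist": [0,0,1],"grip": -0.25},
  {"slide": [0,0,0],"twist": [0,0,1],"grip": -0.25},
  {"slide": [0,0,0],"twist": [0,0,1],"grip": -0.25},
  {"slide": [0,0,0],"twist": [0,0,1],"grip": -0.25},
  {"slide": [0,0,0],"twist": [0,0,1],"grip": -0.25},
  {"slide": [-0.9,1,0.4],"twist": [0,0,0],"grip": -0.25},
  {"slide": [-0.9,1,0.4],"twist": [0,0,0],"grip": -0.25},
  {"slide": [-0.9,1,0.4],"twist": [0,0,0],"grip": -0.25},
  {"slide": [-0.9,1,0.4],"twist": [0,0,0],"grip": -0.25},
  {"slide": [-0.9,1,0.4],"twist": [0,0,0],"grip": -0.25},
  {"slide": [-0.9,1,0.4],"twist": [0,0,0],"grip": -0.25},
  {"slide": [-0.9,1,0.4],"twist": [0,0,0],"grip": -0.25},
  {"slide": [-0.9,1,0.4],"twist": [0,0,0],"grip": -0.25},
  {"slide": [-0.9,1,0.4],"twist": [0,0,0],"grip": -0.25},
  {"slide": [-0.9,1,0.4],"twist": [0,0,0],"grip": -0.25},
  {"slide": [-0.9,1,0.4],"twist": [0,0,0],"grip": -0.25},
  {"slide": [-0.9,1,0.4],"twist": [0,0,0],"grip": -0.25},
  {"slide": [-0.8,1,0.4],"twist": [0,0,0],"grip": -0.25},
  {"slide": [-0.8,1,0.4],"twist": [0,0,0],"grip": -0.25},
  {"slide": [0,1,0.2],"twist": [0,0,0],"grip": -0.25},
])

```text
time: 2.15
position: [0.6081, -0.0932, 0.2281]
eef_rot: [[-1.0, -0.013, -0.003], [-0.013, 1.0, -0.0], [0.003, -0.0, -1.0]]
ft_force: [-0.3, 0.0, 0.8]
finger_gap: 0.0535
gripper_force: 0.0
```

```bash
python3 g.py 609 -96 190 0.5;python3 - <<'E'
from h import *
s=snapshot("wrist");cv2.imwrite("pics/w1.png",s["img"][...,::-1]);V=np.array(s["view"]);print(s["fovy"],(-V[:3,:3].T@V[:3,3]).round(3))
E
```

```text
twist [-0.   -0.04  0.05] slide [-0.03 -0.09  1.27] gap 0.0535 pos [ 0.6081 -0.0932  0.2281] F [-0.3  0.   0.8] t 2.15 q [ 10.   8.  -8.  -0. -75. -99.]
65.70646984690485 [ 0.526 -0.094  0.198]
```

View pics/w1.png

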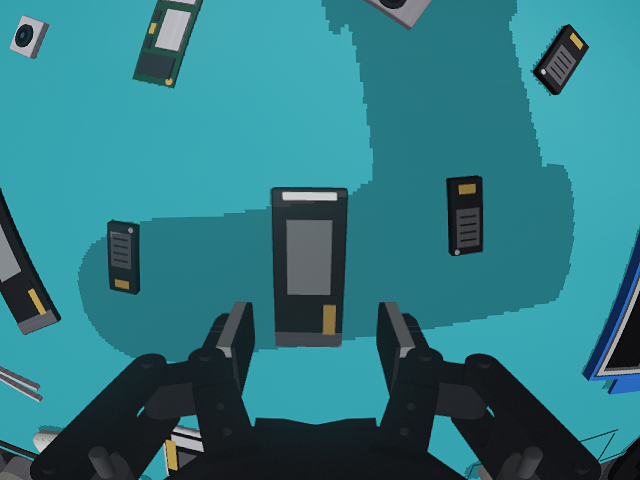

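The battery at (308,266) is between the open fingers and a few mm left of centre. I'll descend in small steps, watching the force.

Call:
drive_tool([
  {"slide": [0,-0.1,0.6],"twist": [0,0,0],"grip": -0.25},
  {"slide": [0,0,0.6],"twist": [0,0,0],"grip": -0.25},
  {"slide": [0,0,0.2],"twist": [0,0,0],"grip": -0.25},
  {"slide": [0,0,0.1],"twist": [0,0,0],"grip": -0.25},
  {"slide": [0,0,0],"twist": [0,0,0],"grip": -0.25},
  {"slide": [0,0,0],"twist": [0,0,0],"grip": -0.25},
])

```text
time: 2.8
position: [0.6073, -0.098, 0.1867]
eef_rot: [[-1.0, -0.013, 0.001], [-0.013, 1.0, -0.0], [-0.001, -0.0, -1.0]]
ft_force: [-0.4, 0.2, -0.3]
finger_gap: 0.0531
gripper_force: 0.0
```

Call:
drive_tool([
  {"slide": [0,0,0.1],"twist": [0,0,0],"grip": -0.25},
  {"slide": [0,0,0.1],"twist": [0,0,0],"grip": -0.25},
  {"slide": [0,0,0],"twist": [0,0,0],"grip": -0.25},
])

```text
time: 3.1
position: [0.6068, -0.0979, 0.1792]
eef_rot: [[-1.0, -0.013, -0.001], [-0.013, 1.0, 0.0], [0.001, 0.0, -1.0]]
ft_force: [0.4, 0.1, 0.7]
finger_gap: 0.0536
gripper_force: 0.0
```

Call:
drive_tool([
  {"slide": [0,0,0.07],"twist": [0,0,0],"grip": -0.25},
  {"slide": [0,0,0.05],"twist": [0,0,0],"grip": -0.25},
  {"slide": [0,0,0],"twist": [0,0,0],"grip": -0.25},
])

```text
time: 3.4
position: [0.6069, -0.0978, 0.1757]
eef_rot: [[-1.0, -0.013, -0.001], [-0.013, 1.0, 0.0], [0.001, 0.0, -1.0]]
ft_force: [0.1, 0.2, 0.0]
finger_gap: 0.0537
gripper_force: 0.0
```

Call:
drive_tool([
  {"slide": [0,0,0.05],"twist": [0,0,0],"grip": -0.25},
  {"slide": [0,0,0],"twist": [0,0,0],"grip": -0.25},
])

```text
time: 3.6
position: [0.6069, -0.0978, 0.1744]
eef_rot: [[-1.0, -0.013, -0.0], [-0.013, 1.0, 0.0], [0.0, 0.0, -1.0]]
ft_force: [0.5, -1.1, -0.3]
finger_gap: 0.0536
gripper_force: 0.0
```

Call:
drive_tool([
  {"slide": [0,0,0.05],"twist": [0,0,0],"grip": -0.25},
  {"slide": [0,0,0],"twist": [0,0,0],"grip": -0.25},
])

```text
time: 3.8
position: [0.6069, -0.0978, 0.1728]
eef_rot: [[-1.0, -0.013, -0.0], [-0.013, 1.0, 0.0], [0.0, 0.0, -1.0]]
ft_force: [-0.8, -0.6, 0.7]
finger_gap: 0.0534
gripper_force: 0.0
```

Call:
drive_tool([
  {"slide": [0,0,0.03],"twist": [0,0,0],"grip": 0.0},
  {"slide": [0,0,0],"twist": [0,0,0],"grip": 0.1},
  {"slide": [0,0,0],"twist": [0,0,0],"grip": 0.3},
  {"slide": [0,0,0],"twist": [0,0,0],"grip": 1},
  {"slide": [0,0,0],"twist": [0,0,0],"grip": 1},
  {"slide": [0,0,0],"twist": [0,0,0],"grip": 1},
])

```text
time: 4.4
position: [0.6077, -0.0978, 0.1745]
eef_rot: [[-1.0, -0.013, 0.003], [-0.013, 1.0, -0.001], [-0.003, -0.001, -1.0]]
ft_force: [-1.0, 0.7, 7.2]
finger_gap: 0.0377
gripper_force: 61.3
```

Call:
drive_tool([
  {"slide": [0,0,-0.3],"twist": [0,0,0],"grip": 1},
  {"slide": [0,0,-0.5],"twist": [0,0,0],"grip": 1},
  {"slide": [0,0,-0.5],"twist": [0,0,0],"grip": 1},
  {"slide": [0,0,0],"twist": [0,0,0],"grip": 1},
])

```text
time: 4.8
position: [0.6079, -0.0979, 0.215]
eef_rot: [[-1.0, -0.013, 0.005], [-0.013, 1.0, -0.0], [-0.005, -0.0, -1.0]]
ft_force: [0.2, 0.1, 0.1]
finger_gap: 0.038
gripper_force: 60.2
```

```bash
python3 g.py 642 181 215 -7.8;python3 - <<'E'
from h import *
s=snapshot("wrist");cv2.imwrite("pics/w2.png",s["img"][...,::-1])
E
```

```text
twist [0.   0.07 1.87] slide [0.14 9.37 0.  ] gap 0.038 pos [ 0.6079 -0.0979  0.215 ] F [0.2 0.1 0.1] t 4.8 q [  9.   8.  -9.   0. -73. -99.]
```

View pics/w2.png

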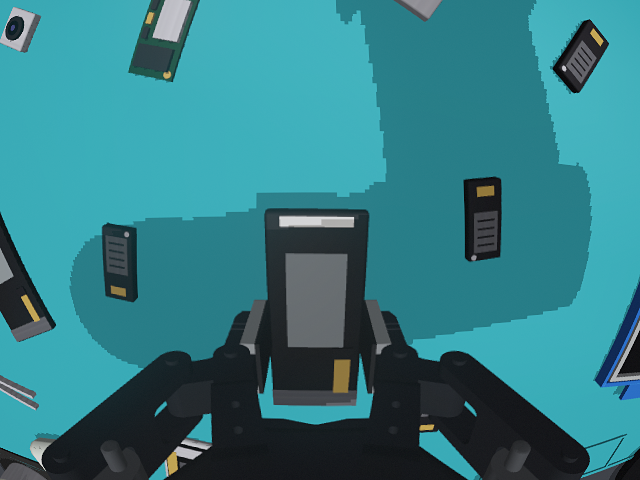

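The battery is held level between the pads. I'll cast its four corners, (265,210), (369,211), (357,404) and (272,391), to find where it sits in the grip.

```bash
cat >> h.py <<'E'
def wray(s,p,z):
    f=240/np.tan(np.radians(s["fovy"]/2)); V=np.array(s["view"]);R=V[:3,:3];c=-R.T@V[:3,3]
    u=np.atleast_2d(p)-[s["cx"],s["cy"]];r=np.linalg.norm(u,axis=1,keepdims=True);a=r/f
    d=np.c_[u/r*np.sin(a),np.cos(a)]@R
    return c+d*((z-c[2])/d[:,2])[:,None]
E
python3 - <<'E'
from h import *
s=snapshot("wrist")
w=wray(s,[[265,210],[369,211],[357,390],[272,391]],.048);print(w.round(4),w.mean(0))
E
```

```text
[[ 0.5572 -0.1169  0.048 ]
 [ 0.5571 -0.0781  0.048 ]
 [ 0.6421 -0.0775  0.048 ]
 [ 0.6432 -0.1173  0.048 ]] [ 0.59992044 -0.09745635  0.048     ]
```

Call:
drive_tool([
  {"slide": [0,0,0],"twist": [0,0,0.93],"grip": 1},
  {"slide": [0,0,0],"twist": [0,0,0.93],"grip": 1},
  {"slide": [0,0.5,0],"twist": [0,0,0],"grip": 1},
  {"slide": [0,0.9,0],"twist": [0,0,0],"grip": 1},
  {"slide": [0,1,0],"twist": [0,0,0],"grip": 1},
  {"slide": [0,1,0],"twist": [0,0,0],"grip": 1},
  {"slide": [0,1,0],"twist": [0,0,0],"grip": 1},
  {"slide": [0,1,0],"twist": [0,0,0],"grip": 1},
  {"slide": [0,1,0],"twist": [0,0,0],"grip": 1},
  {"slide": [0,1,0],"twist": [0,0,0],"grip": 1},
  {"slide": [0,1,0],"twist": [0,0,0],"grip": 1},
  {"slide": [0,0.6,0],"twist": [0,0,0],"grip": 1},
  {"slide": [0,0.37,0],"twist": [0,0,0],"grip": 1},
  {"slide": [0,0,0],"twist": [0,0,0],"grip": 1},
  {"slide": [0,0,0],"twist": [0,0,0],"grip": 1},
])

```text
time: 6.4
position: [0.645, 0.1801, 0.211]
eef_rot: [[-0.991, 0.136, -0.001], [0.136, 0.991, -0.0], [0.0, -0.0, -1.0]]
ft_force: [-0.1, 0.5, -0.0]
finger_gap: 0.0379
gripper_force: 60.2
```

```bash
python3 g.py 645 181 186.5 -7.8
```

```text
twist [-0.   -0.01  0.  ] slide [0.   0.03 0.82] gap 0.0379 pos [0.645  0.1801 0.211 ] F [-0.1  0.5 -0. ] t 6.4 q [  33.   16.   -0.   -0.  -74. -130.]
```

Call:
drive_tool([
  {"slide": [0,0.03,0.4],"twist": [0,0,0],"grip": 1},
  {"slide": [0,0,0.2],"twist": [0,0,0],"grip": 1},
  {"slide": [0,0,0.15],"twist": [0,0,0],"grip": 1},
  {"slide": [0,0,0.05],"twist": [0,0,0],"grip": 1},
  {"slide": [0,0,0],"twist": [0,0,0],"grip": 1},
  {"slide": [0,0,0],"twist": [0,0,0],"grip": 1},
])

```text
time: 7.0
position: [0.6453, 0.1815, 0.1875]
eef_rot: [[-0.991, 0.136, 0.0], [0.136, 0.991, 0.0], [-0.0, 0.0, -1.0]]
ft_force: [-0.7, 1.1, -0.9]
finger_gap: 0.0377
gripper_force: 60.2
```

Call:
drive_tool([
  {"slide": [0,0,0],"twist": [0,0,0],"grip": -0.2},
  {"slide": [0,0,0],"twist": [0,0,0],"grip": -0.2},
  {"slide": [0,0,0],"twist": [0,0,0],"grip": -0.2},
  {"slide": [0,0,-0.3],"twist": [0,0,0],"grip": -0.2},
  {"slide": [0,0,-0.8],"twist": [0,0,0],"grip": -0.2},
  {"slide": [0,0,-0.8],"twist": [0,0,0],"grip": -0.2},
])

```text
time: 7.6
position: [0.6451, 0.1815, 0.2452]
eef_rot: [[-0.991, 0.135, -0.001], [0.135, 0.991, -0.001], [0.0, -0.001, -1.0]]
ft_force: [-0.1, -0.3, 0.4]
finger_gap: 0.0513
gripper_force: 0.0
```

```bash
python3 g.py 463 -169.5 225 -16.9;python3 - <<'E'
from h import *
s=snapshot("wrist");cv2.imwrite("pics/w3.png",s["img"][...,::-1])
E
```

```text
twist [-0.01 -0.01  1.99] slide [  2.41 -12.96   0.67] gap 0.0513 pos [0.6451 0.1815 0.2452] F [-0.1 -0.3  0.4] t 7.6 q [  33.   15.    2.    0.  -77. -131.]
```

View pics/w3.png

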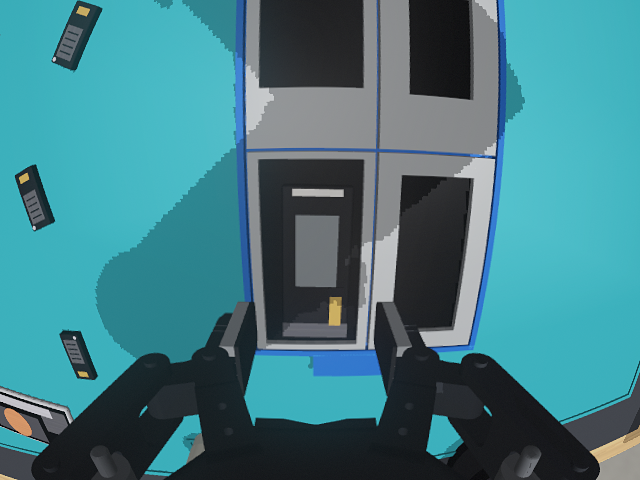

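The battery lies flat in its recess: part at (282–350, 184–337), recess at (258–365, 160–345). Next is the board.

Call:
drive_tool([
  {"slide": [0,0,0],"twist": [0,0,1],"grip": 0.05},
  {"slide": [0,0,0],"twist": [0,0,1],"grip": 0.05},
  {"slide": [0.2,-0.6,0.05],"twist": [0,0,0],"grip": 0.05},
  {"slide": [0.2,-1,0.05],"twist": [0,0,0],"grip": 0.05},
  {"slide": [0.2,-1,0.05],"twist": [0,0,0],"grip": 0.05},
  {"slide": [0.2,-1,0.05],"twist": [0,0,0],"grip": 0.05},
  {"slide": [0.2,-1,0.05],"twist": [0,0,0],"grip": 0.05},
  {"slide": [0.2,-1,0.05],"twist": [0,0,0],"grip": 0.05},
  {"slide": [0.2,-1,0.05],"twist": [0,0,0],"grip": 0.05},
  {"slide": [0.2,-1,0.05],"twist": [0,0,0],"grip": 0.05},
  {"slide": [0.2,-1,0.05],"twist": [0,0,0],"grip": 0.05},
  {"slide": [0.2,-1,0.05],"twist": [0,0,0],"grip": 0.05},
  {"slide": [0.2,-1,0.05],"twist": [0,0,0],"grip": 0.05},
  {"slide": [0.2,-1,0.05],"twist": [0,0,0],"grip": 0.05},
  {"slide": [0,-1,0.05],"twist": [0,0,0],"grip": 0.05},
  {"slide": [0,-0.4,0],"twist": [0,0,0],"grip": 0.05},
  {"slide": [0,0,0],"twist": [0,0,0],"grip": 0.05},
  {"slide": [0,0,0],"twist": [0,0,0],"grip": 0.05},
])

```text
time: 9.45
position: [0.4628, -0.1703, 0.2251]
eef_rot: [[-0.956, 0.292, 0.001], [0.292, 0.956, 0.0], [-0.001, 0.0, -1.0]]
ft_force: [0.3, 0.3, -1.4]
finger_gap: 0.0405
gripper_force: 0.0
```

```bash
python3 g.py 463 -169.5 176 -16.9
```

```text
twist [ 0.    0.01 -0.02] slide [0.   0.03 1.64] gap 0.0405 pos [ 0.4628 -0.1703  0.2251] F [ 0.3  0.3 -1.4] t 9.45 q [   3.  -11.  -27.   -0.  -74. -110.]
```

Call:
drive_tool([
  {"slide": [0,0.03,0.6],"twist": [0,0,0],"grip": 0.05},
  {"slide": [0,0,0.6],"twist": [0,0,0],"grip": 0.05},
  {"slide": [0,0,0.3],"twist": [0,0,0],"grip": 0.05},
  {"slide": [0,0,0.12],"twist": [0,0,0],"grip": 0.05},
  {"slide": [0,0,0],"twist": [0,0,0],"grip": 0.05},
  {"slide": [0,0,0],"twist": [0,0,0],"grip": 0.05},
])

```text
time: 10.05
position: [0.4633, -0.1695, 0.177]
eef_rot: [[-0.957, 0.291, 0.001], [0.291, 0.957, -0.0], [-0.001, 0.0, -1.0]]
ft_force: [0.3, -0.3, 0.4]
finger_gap: 0.0409
gripper_force: 0.0
```

Call:
drive_tool([
  {"slide": [0,0,0],"twist": [0,0,0],"grip": 0.3},
  {"slide": [0,0,0],"twist": [0,0,0],"grip": 1},
  {"slide": [0,0,0],"twist": [0,0,0],"grip": 1},
  {"slide": [0,0,0],"twist": [0,0,0],"grip": 1},
  {"slide": [0,0,0],"twist": [0,0,0],"grip": 1},
])

```text
time: 10.55
position: [0.4632, -0.1697, 0.1772]
eef_rot: [[-0.957, 0.292, 0.002], [0.292, 0.957, -0.0], [-0.002, 0.0, -1.0]]
ft_force: [-1.4, 1.2, 4.8]
finger_gap: 0.0233
gripper_force: 59.3
```

Call:
drive_tool([
  {"slide": [0,0,-0.3],"twist": [0,0,0],"grip": 1},
  {"slide": [0,0,-0.5],"twist": [0,0,0],"grip": 1},
  {"slide": [0,0,-0.5],"twist": [0,0,0],"grip": 1},
  {"slide": [0,0,0],"twist": [0,0,0],"grip": 1},
])

```text
time: 10.95
position: [0.4635, -0.1698, 0.2176]
eef_rot: [[-0.957, 0.292, 0.004], [0.292, 0.957, -0.001], [-0.004, 0.001, -1.0]]
ft_force: [-0.6, -0.1, -0.4]
finger_gap: 0.0234
gripper_force: 58.9
```

```bash
python3 g.py 652 252.6 215 -7.8;python3 - <<'E'
from h import *
s=snapshot("wrist");cv2.imwrite("pics/w4.png",s["img"][...,::-1])
E
```

```text
twist [ 0.    0.05 -2.  ] slide [-4.31 14.8   0.09] gap 0.0234 pos [ 0.4635 -0.1698  0.2176] F [-0.6 -0.1 -0.4] t 10.95 q [   3.  -11.  -27.    0.  -73. -110.]
```

View pics/w4.png

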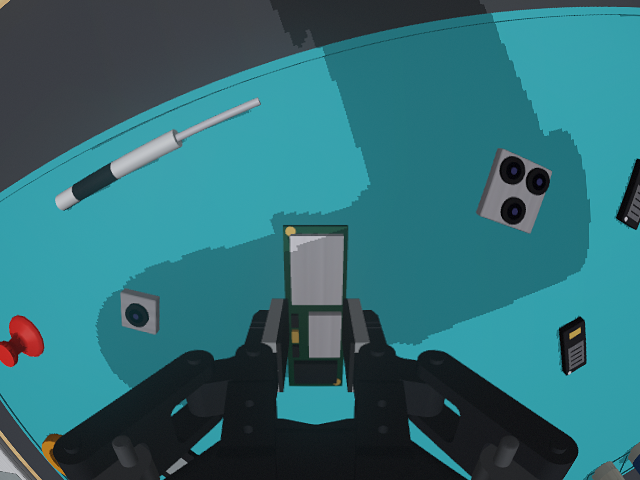

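The board is held at (316,305). I'll carry it to its recess.

Call:
drive_tool([
  {"slide": [0,0,0],"twist": [0,0,-1],"grip": 1},
  {"slide": [0,0,0],"twist": [0,0,-1],"grip": 1},
  {"slide": [-0.2,0.5,0],"twist": [0,0,0],"grip": 1},
  {"slide": [-0.3,1,0],"twist": [0,0,0],"grip": 1},
  {"slide": [-0.3,1,0],"twist": [0,0,0],"grip": 1},
  {"slide": [-0.3,1,0],"twist": [0,0,0],"grip": 1},
  {"slide": [-0.3,1,0],"twist": [0,0,0],"grip": 1},
  {"slide": [-0.3,1,0],"twist": [0,0,0],"grip": 1},
  {"slide": [-0.3,1,0],"twist": [0,0,0],"grip": 1},
  {"slide": [-0.3,1,0],"twist": [0,0,0],"grip": 1},
  {"slide": [-0.3,1,0],"twist": [0,0,0],"grip": 1},
  {"slide": [-0.3,1,0],"twist": [0,0,0],"grip": 1},
  {"slide": [-0.3,1,0],"twist": [0,0,0],"grip": 1},
  {"slide": [-0.3,1,0],"twist": [0,0,0],"grip": 1},
  {"slide": [-0.3,1,0],"twist": [0,0,0],"grip": 1},
  {"slide": [-0.3,1,0],"twist": [0,0,0],"grip": 1},
  {"slide": [-0.2,0.9,0],"twist": [0,0,0],"grip": 1},
  {"slide": [0,0.4,0],"twist": [0,0,0],"grip": 1},
  {"slide": [0,0,0],"twist": [0,0,0],"grip": 1},
  {"slide": [0,0,0],"twist": [0,0,0],"grip": 1},
])

```text
time: 13.0
position: [0.6504, 0.2529, 0.2143]
eef_rot: [[-0.991, 0.136, -0.001], [0.136, 0.991, -0.001], [0.001, -0.001, -1.0]]
ft_force: [-0.1, -0.6, -0.4]
finger_gap: 0.0235
gripper_force: 58.9
```

```bash
python3 g.py 652 252.6 189 -7.8
```

```text
twist [-0.01 -0.01 -0.  ] slide [-0.05 -0.    0.84] gap 0.0235 pos [0.6504 0.2529 0.2143] F [-0.1 -0.6 -0.4] t 13.0 q [  38.   20.    5.   -0.  -75. -135.]
```

Call:
drive_tool([
  {"slide": [-0.05,0,0.4],"twist": [0,0,0],"grip": 1},
  {"slide": [0,0,0.2],"twist": [0,0,0],"grip": 1},
  {"slide": [0,0,0.18],"twist": [0,0,0],"grip": 1},
  {"slide": [0,0,0.06],"twist": [0,0,0],"grip": 1},
  {"slide": [0,0,0],"twist": [0,0,0],"grip": 1},
  {"slide": [0,0,0],"twist": [0,0,0],"grip": 1},
])

```text
time: 13.6
position: [0.6524, 0.2525, 0.1903]
eef_rot: [[-0.991, 0.136, 0.0], [0.136, 0.991, 0.0], [-0.0, 0.0, -1.0]]
ft_force: [-0.1, 0.3, -0.3]
finger_gap: 0.0232
gripper_force: 58.9
```

Call:
drive_tool([
  {"slide": [0,0,0],"twist": [0,0,0],"grip": 0.15},
  {"slide": [0,0,0],"twist": [0,0,0],"grip": 0.15},
  {"slide": [0,0,0],"twist": [0,0,0],"grip": 0.15},
  {"slide": [0,0,-0.3],"twist": [0,0,0],"grip": 0.15},
  {"slide": [0,0,-0.8],"twist": [0,0,0],"grip": 0.15},
  {"slide": [0,0,-0.6],"twist": [0,0,0],"grip": 0.15},
])

```text
time: 14.2
position: [0.6525, 0.2526, 0.2429]
eef_rot: [[-0.991, 0.135, 0.001], [0.135, 0.991, 0.0], [-0.001, 0.0, -1.0]]
ft_force: [0.9, -0.4, 0.6]
finger_gap: 0.0363
gripper_force: 0.0
```

```bash
python3 g.py 601.6 -208 225 -9.6;python3 - <<'E'
from h import *
s=snapshot("wrist");cv2.imwrite("pics/w5.png",s["img"][...,::-1])
E
```

```text
twist [0.   0.01 0.4 ] slide [ -0.89 -15.42   0.6 ] gap 0.0363 pos [0.6525 0.2526 0.2429] F [ 0.9 -0.4  0.6] t 14.2 q [  37.   19.    7.    0.  -78. -135.]
```

View pics/w5.png

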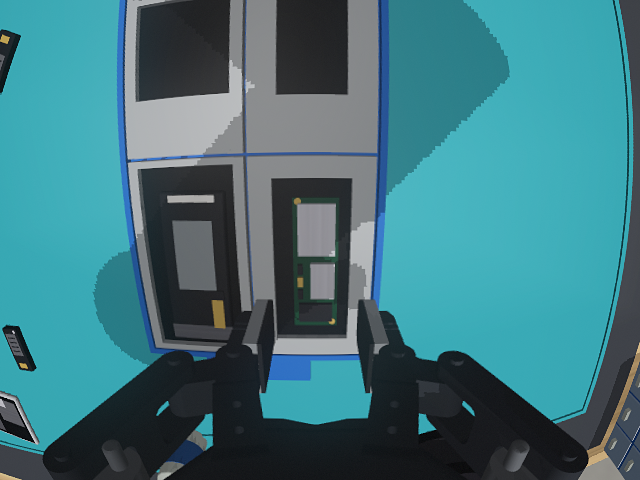

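The board is in its recess, at (315,262) inside (272–352, 178–335). Next is the rightmost speaker.

Call:
drive_tool([
  {"slide": [0,0,0],"twist": [0,0,0.4],"grip": 0.2},
  {"slide": [0,-0.5,0],"twist": [0,0,0],"grip": 0.2},
  {"slide": [-0.06,-1,0.04],"twist": [0,0,0],"grip": 0.2},
  {"slide": [-0.06,-1,0.04],"twist": [0,0,0],"grip": 0.2},
  {"slide": [-0.06,-1,0.04],"twist": [0,0,0],"grip": 0.2},
  {"slide": [-0.06,-1,0.04],"twist": [0,0,0],"grip": 0.2},
  {"slide": [-0.06,-1,0.04],"twist": [0,0,0],"grip": 0.2},
  {"slide": [-0.06,-1,0.04],"twist": [0,0,0],"grip": 0.2},
  {"slide": [-0.06,-1,0.04],"twist": [0,0,0],"grip": 0.2},
  {"slide": [-0.06,-1,0.04],"twist": [0,0,0],"grip": 0.2},
  {"slide": [-0.06,-1,0.04],"twist": [0,0,0],"grip": 0.2},
  {"slide": [-0.06,-1,0.04],"twist": [0,0,0],"grip": 0.2},
  {"slide": [-0.06,-1,0.04],"twist": [0,0,0],"grip": 0.2},
  {"slide": [-0.06,-1,0.04],"twist": [0,0,0],"grip": 0.2},
  {"slide": [-0.06,-1,0.04],"twist": [0,0,0],"grip": 0.2},
  {"slide": [-0.06,-1,0.04],"twist": [0,0,0],"grip": 0.2},
  {"slide": [-0.05,-0.92,0.04],"twist": [0,0,0],"grip": 0.2},
  {"slide": [0,0,0],"twist": [0,0,0],"grip": 0.2},
  {"slide": [0,0,0],"twist": [0,0,0],"grip": 0.2},
])

```text
time: 16.15
position: [0.6007, -0.2088, 0.2229]
eef_rot: [[-0.986, 0.168, -0.0], [0.168, 0.986, 0.0], [0.0, 0.0, -1.0]]
ft_force: [0.6, 0.3, -0.7]
finger_gap: 0.0342
gripper_force: 0.0
```

```bash
python3 g.py 601.6 -208 177.5 -9.6
```

```text
twist [ 0.   -0.   -0.02] slide [-0.02  0.03  1.51] gap 0.0342 pos [ 0.6007 -0.2088  0.2229] F [ 0.6  0.3 -0.7] t 16.15 q [ -1.  11.  -5.  -0. -74. -99.]
```

Call:
drive_tool([
  {"slide": [-0.02,0.03,0.6],"twist": [0,0,0],"grip": 0.2},
  {"slide": [0,0,0.5],"twist": [0,0,0],"grip": 0.2},
  {"slide": [0,0,0.3],"twist": [0,0,0],"grip": 0.2},
  {"slide": [0,0,0.1],"twist": [0,0,0],"grip": 0.2},
  {"slide": [0,0,0],"twist": [0,0,0],"grip": 0.2},
  {"slide": [0,0,0],"twist": [0,0,0],"grip": 0.2},
])

```text
time: 16.75
position: [0.6023, -0.2071, 0.1786]
eef_rot: [[-0.986, 0.167, 0.001], [0.167, 0.986, -0.0], [-0.001, -0.0, -1.0]]
ft_force: [0.4, -0.1, 0.3]
finger_gap: 0.034
gripper_force: 0.0
```

Call:
drive_tool([
  {"slide": [0,0,0],"twist": [0,0,0],"grip": 0.4},
  {"slide": [0,0,0],"twist": [0,0,0],"grip": 1},
  {"slide": [0,0,0],"twist": [0,0,0],"grip": 1},
  {"slide": [0,0,0],"twist": [0,0,0],"grip": 1},
  {"slide": [0,0,0],"twist": [0,0,0],"grip": 1},
])

```text
time: 17.25
position: [0.6024, -0.2072, 0.1789]
eef_rot: [[-0.986, 0.167, 0.001], [0.167, 0.986, -0.0], [-0.001, -0.0, -1.0]]
ft_force: [-1.4, 2.6, 5.4]
finger_gap: 0.017
gripper_force: 59.2
```

Call:
drive_tool([
  {"slide": [0,0,-0.3],"twist": [0,0,0],"grip": 1},
  {"slide": [0,0,-0.5],"twist": [0,0,0],"grip": 1},
  {"slide": [0,0,-0.4],"twist": [0,0,0],"grip": 1},
  {"slide": [0,0,0],"twist": [0,0,0],"grip": 1},
])

```text
time: 17.65
position: [0.6028, -0.2074, 0.2171]
eef_rot: [[-0.986, 0.167, 0.004], [0.167, 0.986, -0.001], [-0.005, -0.0, -1.0]]
ft_force: [0.7, -0.6, 0.3]
finger_gap: 0.0174
gripper_force: 58.6
```

```bash
python3 g.py 526.7 269.9 217 -7.8;python3 - <<'E'
from h import *
s=snapshot("wrist");cv2.imwrite("pics/w6.png",s["img"][...,::-1])
E
```

```text
twist [-0.    0.06 -0.4 ] slide [ 4.67 15.42  0.  ] gap 0.0174 pos [ 0.6028 -0.2074  0.2171] F [ 0.7 -0.6  0.3] t 17.65 q [ -1.  11.  -5.   0. -73. -99.]
```

View pics/w6.png

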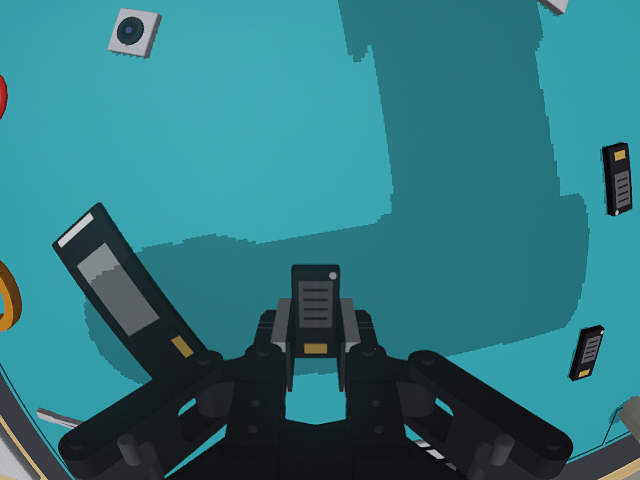

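The speaker is held at (316,311). I'll carry it to the small oblong recess.

Call:
drive_tool([
  {"slide": [0,0,0],"twist": [0,0,-0.4],"grip": 1},
  {"slide": [0.2,0.5,0],"twist": [0,0,0],"grip": 1},
  {"slide": [0.3,1,0],"twist": [0,0,0],"grip": 1},
  {"slide": [0.3,1,0],"twist": [0,0,0],"grip": 1},
  {"slide": [0.3,1,0],"twist": [0,0,0],"grip": 1},
  {"slide": [0.3,1,0],"twist": [0,0,0],"grip": 1},
  {"slide": [0.3,1,0],"twist": [0,0,0],"grip": 1},
  {"slide": [0.3,1,0],"twist": [0,0,0],"grip": 1},
  {"slide": [0.3,1,0],"twist": [0,0,0],"grip": 1},
  {"slide": [0.3,1,0],"twist": [0,0,0],"grip": 1},
  {"slide": [0.3,1,0],"twist": [0,0,0],"grip": 1},
  {"slide": [0.3,1,0],"twist": [0,0,0],"grip": 1},
  {"slide": [0.3,1,0],"twist": [0,0,0],"grip": 1},
  {"slide": [0.3,1,0],"twist": [0,0,0],"grip": 1},
  {"slide": [0.3,1,0],"twist": [0,0,0],"grip": 1},
  {"slide": [0.3,1,0],"twist": [0,0,0],"grip": 1},
  {"slide": [0.27,0.6,0],"twist": [0,0,0],"grip": 1},
  {"slide": [0,0.3,0],"twist": [0,0,0],"grip": 1},
  {"slide": [0,0,0],"twist": [0,0,0],"grip": 1},
  {"slide": [0,0,0],"twist": [0,0,0],"grip": 1},
])

```text
time: 19.7
position: [0.5258, 0.2691, 0.2136]
eef_rot: [[-0.991, 0.136, -0.001], [0.136, 0.991, -0.0], [0.001, -0.0, -1.0]]
ft_force: [0.0, -0.3, -0.5]
finger_gap: 0.0175
gripper_force: 58.7
```

```bash
python3 g.py 526.7 269.9 190.5 -7.8
```

```text
twist [-0.01 -0.01 -0.  ] slide [-0.03  0.03  0.77] gap 0.0175 pos [0.5258 0.2691 0.2136] F [ 0.  -0.3 -0.5] t 19.7 q [  47.    4.  -13.   -0.  -73. -144.]
```

Call:
drive_tool([
  {"slide": [-0.03,0.03,0.4],"twist": [0,0,0],"grip": 1},
  {"slide": [0,0,0.2],"twist": [0,0,0],"grip": 1},
  {"slide": [0,0,0.12],"twist": [0,0,0],"grip": 1},
  {"slide": [0,0,0.07],"twist": [0,0,0],"grip": 1},
  {"slide": [0,0,0],"twist": [0,0,0],"grip": 1},
  {"slide": [0,0,0],"twist": [0,0,0],"grip": 1},
])

```text
time: 20.3
position: [0.527, 0.2703, 0.1904]
eef_rot: [[-0.991, 0.136, 0.0], [0.136, 0.991, 0.0], [-0.0, 0.0, -1.0]]
ft_force: [-0.5, 0.3, 0.4]
finger_gap: 0.0169
gripper_force: 58.7
```

Call:
drive_tool([
  {"slide": [0,0,0],"twist": [0,0,0],"grip": 0.3},
  {"slide": [0,0,0],"twist": [0,0,0],"grip": 0.3},
  {"slide": [0,0,0],"twist": [0,0,0],"grip": 0.3},
  {"slide": [0,0,-0.3],"twist": [0,0,0],"grip": 0.3},
  {"slide": [0,0,-0.8],"twist": [0,0,0],"grip": 0.3},
  {"slide": [0,0,-0.6],"twist": [0,0,0],"grip": 0.3},
])

```text
time: 20.9
position: [0.5271, 0.2703, 0.2431]
eef_rot: [[-0.991, 0.135, 0.001], [0.135, 0.991, 0.0], [-0.001, 0.0, -1.0]]
ft_force: [-0.1, -0.5, 0.8]
finger_gap: 0.0298
gripper_force: 0.0
```

```bash
python3 g.py 449.3 -50 225 -32.3;python3 g.py 449.3 -50 225 57.7; python3 - <<'E'
from h import *
s=snapshot("wrist");cv2.imwrite("pics/w7.png",s["img"][...,::-1])
E
```

```text
twist [0.01 0.01 5.35] slide [ -3.52 -10.41   0.6 ] gap 0.0298 pos [0.5271 0.2703 0.2431] F [-0.1 -0.5  0.8] t 20.9 q [  47.    3.  -11.    0.  -76. -144.]
twist [-0.000e+00  1.000e-02 -1.429e+01] slide [10.41 -3.52  0.6 ] gap 0.0298 pos [0.5271 0.2703 0.2431] F [-0.1 -0.5  0.8] t 20.9 q [  47.    3.  -11.    0.  -76. -144.]
```

View pics/w7.png

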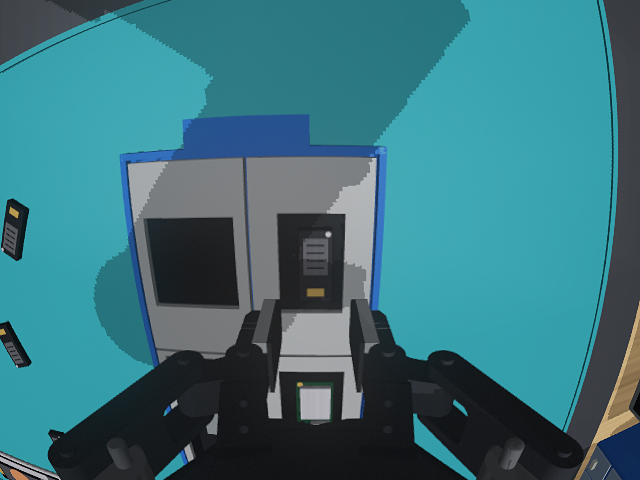

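The speaker is in its recess at (315,262). Next is the triple camera.

Call:
drive_tool([
  {"slide": [0,0,0],"twist": [0,0,0.9],"grip": -0.2},
  {"slide": [0,0,0],"twist": [0,0,0.9],"grip": -0.2},
  {"slide": [0,0,0],"twist": [0,0,0.9],"grip": -0.2},
  {"slide": [0,0,0],"twist": [0,0,0.9],"grip": -0.2},
  {"slide": [0,0,0],"twist": [0,0,0.9],"grip": -0.2},
  {"slide": [0,0,0],"twist": [0,0,0.85],"grip": -0.2},
  {"slide": [-0.3,-0.8,0.05],"twist": [0,0,0],"grip": -0.2},
  {"slide": [-0.3,-1,0.05],"twist": [0,0,0],"grip": -0.2},
  {"slide": [-0.3,-1,0.05],"twist": [0,0,0],"grip": -0.2},
  {"slide": [-0.3,-1,0.05],"twist": [0,0,0],"grip": -0.2},
  {"slide": [-0.3,-1,0.05],"twist": [0,0,0],"grip": -0.2},
  {"slide": [-0.3,-1,0.05],"twist": [0,0,0],"grip": -0.2},
  {"slide": [-0.3,-1,0.05],"twist": [0,0,0],"grip": -0.2},
  {"slide": [-0.3,-1,0.05],"twist": [0,0,0],"grip": -0.2},
  {"slide": [-0.3,-1,0.05],"twist": [0,0,0],"grip": -0.2},
  {"slide": [-0.4,-1,0.1],"twist": [0,0,0],"grip": -0.2},
  {"slide": [-0.4,-0.6,0.05],"twist": [0,0,0],"grip": -0.2},
  {"slide": [0,0,0],"twist": [0,0,0],"grip": -0.2},
  {"slide": [0,0,0],"twist": [0,0,0],"grip": -0.2},
])

```text
time: 22.85
position: [0.4489, -0.0497, 0.2237]
eef_rot: [[-0.844, 0.536, 0.001], [0.536, 0.844, 0.0], [-0.0, 0.001, -1.0]]
ft_force: [0.0, -0.6, -0.2]
finger_gap: 0.0512
gripper_force: 0.0
```

```bash
python3 g.py 449.3 -50 177.5 -32.3;python3 - <<'E'
from h import *
s=snapshot("wrist");cv2.imwrite("pics/w8.png",s["img"][...,::-1])
E
```

```text
twist [ 0.01  0.01 -0.02] slide [-0.02 -0.    1.54] gap 0.0512 pos [ 0.4489 -0.0497  0.2237] F [ 0.  -0.6 -0.2] t 22.85 q [  19.  -19.  -33.   -0.  -76. -142.]
```

View pics/w8.png

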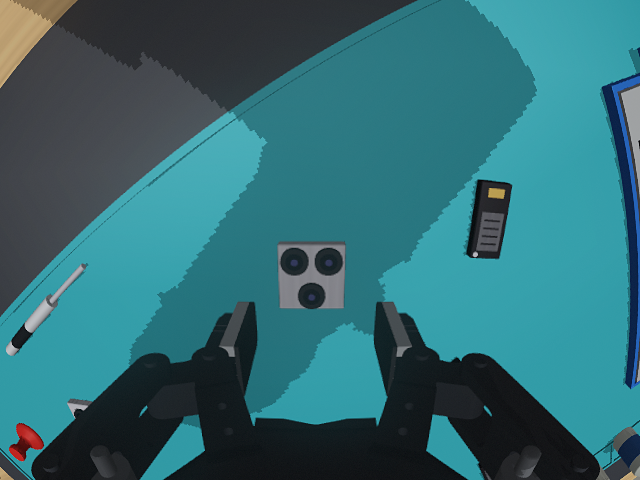

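The camera at (311,275) is square to the fingers and centred between them.

Call:
drive_tool([
  {"slide": [-0.02,0,0.6],"twist": [0,0,0],"grip": -0.2},
  {"slide": [0,0,0.6],"twist": [0,0,0],"grip": -0.2},
  {"slide": [0,0,0.3],"twist": [0,0,0],"grip": -0.2},
  {"slide": [0,0,0.1],"twist": [0,0,0],"grip": -0.2},
  {"slide": [0,0,0],"twist": [0,0,0],"grip": -0.2},
  {"slide": [0,0,0],"twist": [0,0,0],"grip": -0.2},
])

```text
time: 23.5
position: [0.4497, -0.0496, 0.1761]
eef_rot: [[-0.845, 0.534, 0.001], [0.534, 0.845, 0.0], [-0.001, 0.001, -1.0]]
ft_force: [0.4, 0.3, 0.6]
finger_gap: 0.0511
gripper_force: 0.0
```

Call:
drive_tool([
  {"slide": [0,0,0],"twist": [0,0,0],"grip": 0.1},
  {"slide": [0,0,0],"twist": [0,0,0],"grip": 1},
  {"slide": [0,0,0],"twist": [0,0,0],"grip": 1},
  {"slide": [0,0,0],"twist": [0,0,0],"grip": 1},
  {"slide": [0,0,0],"twist": [0,0,0],"grip": 1},
])

```text
time: 24.0
position: [0.4498, -0.0497, 0.1764]
eef_rot: [[-0.845, 0.534, 0.002], [0.534, 0.845, 0.0], [-0.001, 0.001, -1.0]]
ft_force: [-1.2, 1.2, 5.7]
finger_gap: 0.0339
gripper_force: 60.2
```

Call:
drive_tool([
  {"slide": [0,0,-0.3],"twist": [0,0,0],"grip": 1},
  {"slide": [0,0,-0.5],"twist": [0,0,0],"grip": 1},
  {"slide": [0,0,-0.5],"twist": [0,0,0],"grip": 1},
  {"slide": [0,0,0],"twist": [0,0,0],"grip": 1},
])

```text
time: 24.4
position: [0.45, -0.0498, 0.2166]
eef_rot: [[-0.845, 0.534, 0.004], [0.535, 0.845, 0.001], [-0.003, 0.002, -1.0]]
ft_force: [-0.7, 0.7, -0.0]
finger_gap: 0.0337
gripper_force: 59.7
```

```bash
python3 g.py 516.8 198.5 215 -7.8;python3 - <<'E'
from h import *
s=snapshot("wrist");cv2.imwrite("pics/w9.png",s["img"][...,::-1])
E
```

```text
twist [ 0.02  0.04 -5.35] slide [-1.08  8.5   0.05] gap 0.0337 pos [ 0.45   -0.0498  0.2166] F [-0.7  0.7 -0. ] t 24.4 q [  19.  -18.  -33.    0.  -75. -142.]
```

View pics/w9.png

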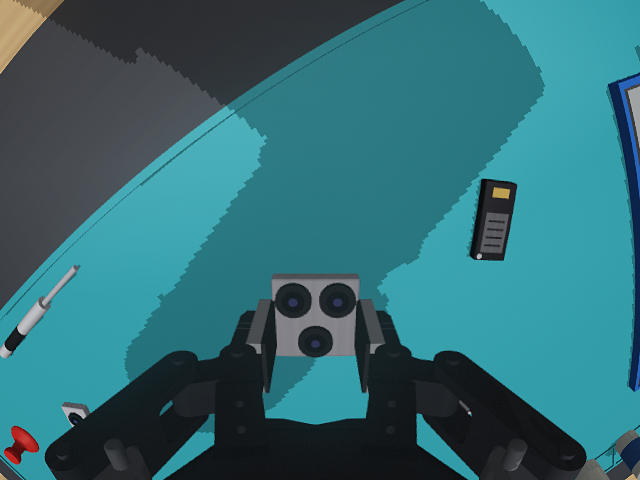

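The triple camera is held squarely at (315,315). I'll carry it to the square recess.

Call:
drive_tool([
  {"slide": [0,0,0],"twist": [0,0,-0.9],"grip": 1},
  {"slide": [0,0,0],"twist": [0,0,-0.9],"grip": 1},
  {"slide": [0,0,0],"twist": [0,0,-0.9],"grip": 1},
  {"slide": [0,0,0],"twist": [0,0,-0.9],"grip": 1},
  {"slide": [0,0,0],"twist": [0,0,-0.9],"grip": 1},
  {"slide": [0,0,0],"twist": [0,0,-0.85],"grip": 1},
  {"slide": [-0.1,0.5,0],"twist": [0,0,0],"grip": 1},
  {"slide": [-0.1,1,0],"twist": [0,0,0],"grip": 1},
  {"slide": [-0.1,1,0],"twist": [0,0,0],"grip": 1},
  {"slide": [-0.1,1,0],"twist": [0,0,0],"grip": 1},
  {"slide": [-0.1,1,0],"twist": [0,0,0],"grip": 1},
  {"slide": [-0.1,1,0],"twist": [0,0,0],"grip": 1},
  {"slide": [-0.1,1,0],"twist": [0,0,0],"grip": 1},
  {"slide": [-0.1,1,0],"twist": [0,0,0],"grip": 1},
  {"slide": [-0.2,0.7,0],"twist": [0,0,0],"grip": 1},
  {"slide": [-0.1,0.3,0],"twist": [0,0,0],"grip": 1},
  {"slide": [0,0,0],"twist": [0,0,0],"grip": 1},
  {"slide": [0,0,0],"twist": [0,0,0],"grip": 1},
])

```text
time: 26.25
position: [0.5163, 0.198, 0.2136]
eef_rot: [[-0.991, 0.136, -0.001], [0.136, 0.991, -0.001], [0.001, -0.001, -1.0]]
ft_force: [0.0, 0.1, -0.1]
finger_gap: 0.0335
gripper_force: 59.7
```

```bash
python3 g.py 516.8 198.5 188 -7.8
```

```text
twist [-0.01 -0.01 -0.01] slide [-0.01  0.02  0.85] gap 0.0335 pos [0.5163 0.198  0.2136] F [ 0.   0.1 -0.1] t 26.25 q [  42.   -1.  -19.   -0.  -72. -140.]
```

Call:
drive_tool([
  {"slide": [0,0.02,0.4],"twist": [0,0,0],"grip": 1},
  {"slide": [0,0,0.2],"twist": [0,0,0],"grip": 1},
  {"slide": [0,0,0.18],"twist": [0,0,0],"grip": 1},
  {"slide": [0,0,0.06],"twist": [0,0,0],"grip": 1},
  {"slide": [0,0,0],"twist": [0,0,0],"grip": 1},
  {"slide": [0,0,0],"twist": [0,0,0],"grip": 1},
])

```text
time: 26.85
position: [0.5168, 0.1989, 0.1893]
eef_rot: [[-0.991, 0.136, 0.0], [0.136, 0.991, 0.0], [-0.0, 0.0, -1.0]]
ft_force: [0.9, -0.3, -0.2]
finger_gap: 0.0339
gripper_force: 59.7
```

Call:
drive_tool([
  {"slide": [0,0,0],"twist": [0,0,0],"grip": -0.1},
  {"slide": [0,0,0],"twist": [0,0,0],"grip": -0.1},
  {"slide": [0,0,0],"twist": [0,0,0],"grip": -0.1},
  {"slide": [0,0,-0.3],"twist": [0,0,0],"grip": -0.1},
  {"slide": [0,0,-0.8],"twist": [0,0,0],"grip": -0.1},
  {"slide": [0,0,-1],"twist": [0,0,0],"grip": -0.1},
  {"slide": [0,-0.8,-1],"twist": [0,0,0],"grip": -0.1},
  {"slide": [0,-1,-1],"twist": [0,0,0],"grip": -0.1},
  {"slide": [0,-1,-0.5],"twist": [0,0,0],"grip": -0.1},
  {"slide": [0,-1,0],"twist": [0,0,0],"grip": -0.1},
  {"slide": [0,-1,0],"twist": [0,0,0],"grip": -0.1},
  {"slide": [0,-1,0],"twist": [0,0,0],"grip": -0.1},
  {"slide": [0,-1,0],"twist": [0,0,0],"grip": -0.1},
  {"slide": [0,-1,0],"twist": [0,0,0],"grip": -0.1},
  {"slide": [0,-1,0],"twist": [0,0,0],"grip": -0.1},
  {"slide": [0,-1,0],"twist": [0,0,0],"grip": -0.1},
  {"slide": [0,-1,0],"twist": [0,0,0],"grip": -0.1},
  {"slide": [0,-1,0],"twist": [0,0,0],"grip": -0.1},
  {"slide": [0,-1,0],"twist": [0,0,0],"grip": -0.1},
  {"slide": [0,0,0],"twist": [0,0,0],"grip": -0.1},
])

```text
time: 28.85
position: [0.4639, -0.184, 0.3278]
eef_rot: [[-0.99, 0.139, 0.0], [0.139, 0.99, -0.001], [-0.0, -0.001, -1.0]]
ft_force: [0.1, -0.0, -1.0]
finger_gap: 0.0468
gripper_force: 0.0
```

```bash
python3 - <<'E'
from h import *
s=snapshot("top");im=s["img"][...,::-1]
cv2.imwrite("pics/t9.png",cv2.resize(im[165:335,135:265],None,fx=3.5,fy=3.5,interpolation=cv2.INTER_CUBIC))
m,d=masks(s);roi=np.zeros_like(m);roi[140:345,90:530]=255
for p,r in rects(s,m&roi,.007):print(p,r)
E
```

```text
[314. 194.] [702.  -18.5  42.8  17.8  -3.5]
[486. 190.] [ 715.4 -400.8  141.1   18.9   75.9]
[329. 269.] [525.4 -78.1 778.4 347.4  83.4]
[458. 153.] [ 801.9 -331.6   63.4   48.3  -77.4]
[372. 159.] [ 784.  -143.9  145.1   71.5   79.7]
[273. 147.] [808.   73.8  45.1  31.7  15.2]
[248. 147.] [807.8 131.   45.5  31.6  17.6]
```

View pics/t9.png

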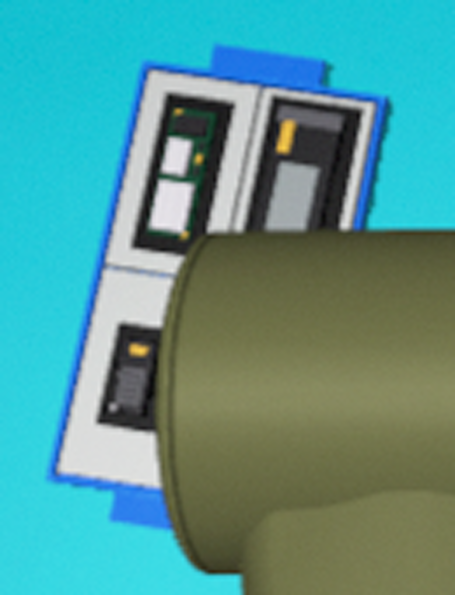

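The board, speaker and battery sit inside their recesses, but the arm hides the camera nest. I'll check that one from the scene camera.

```bash
python3 - <<'E'
from h import *
s=snapshot("scene");im=s["img"][...,::-1]
cv2.imwrite("pics/s9.png",cv2.resize(im[195:345,380:540],None,fx=4,fy=4,interpolation=cv2.INTER_CUBIC))
E
```

```text
(no output)
```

View pics/s9.png

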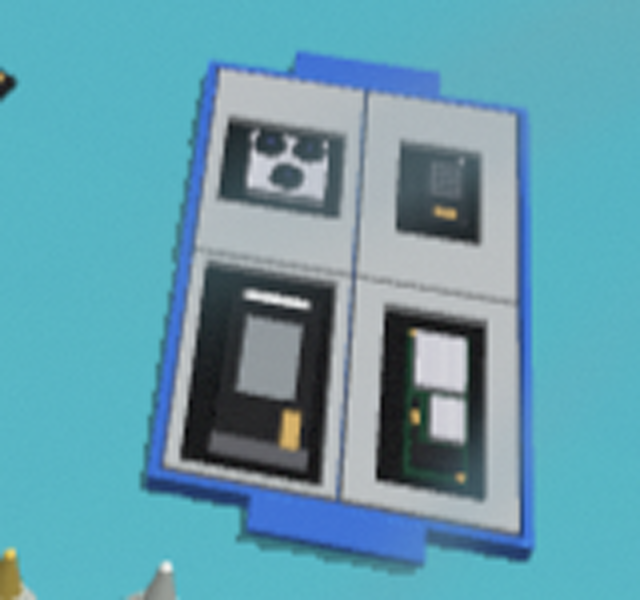

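The triple camera lies in its recess at (287,165), and all four parts are seated and released. Nothing came near the look-alikes, so I'm handing in.

```bash
python3 -c "
from workcell import *
print(job_done())"
```

```text
the job is handed in; nothing more can be done
None
```

I placed the battery, main board, rightmost loudspeaker and triple camera in their own recesses and handed the job in after about 29 s of robot time. The last pictures show all four seated and apparently flat, and I never moved the long battery or single camera; the hand-in call returned no verdict.

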